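# Fetch the jar from behind the reagent bottles and weigh it

### The job

The squat white jar in the grey bottle tray is to go on the balance, but the three brown reagent bottles crowd it in: first stand all three of them upright on the steel tray, then set the jar in the middle of the balance pan and leave it there, and after that put each bottle back on the pad it came from. Set everything down without dropping it or tipping it over, and do not disturb the dropper bottle, the flask or the empty beaker.

Things in the scene. Friction and masses are not known exactly. Their poses are not given: they have to be found in the camera images.
- narrow_bottle: Brown glass bottle with a blank paper label and a black ribbed screw cap; round, 56 mm diameter, straight to 92 mm height, sloping in to a neck of 26 mm at 114 mm; narrow cap of 32 mm diameter (over its ribs) from 130 to 156 mm height. About 0.26 kg. Origin: centre of its underside, z up. Take it by the cap. It starts on one of three pads in the bottle tray, and that pad is its place to come back to.
- wide_bottle: Brown glass bottle with a blank paper label and a black ribbed screw cap; round, 56 mm diameter, straight to 98 mm height, wide mouth; wide cap of 47 mm diameter from 119 to 146 mm height. About 0.26 kg. Origin: centre of its underside, z up. Take it by the cap. It starts on one of the three pads, and that pad is its place to come back to.
- square_bottle: Brown glass bottle with a blank paper label and a black ribbed screw cap; square, 50 x 50 mm, straight to 98 mm height; narrow cap of 32 mm diameter from 127 to 153 mm height. About 0.25 kg. Origin: centre of its underside, z up, x and y square to its sides. Take it by the cap. It starts on one of the three pads, and that pad is its place to come back to.
- jar: Squat white plastic screw-lid jar, 56 mm diameter up to 32 mm height, then a ribbed lid of 61 mm diameter; 50 mm tall in all, about 0.09 kg. Origin: centre of its underside, z up. It stands in the bottle tray behind the bottles, with only 15 to 20 mm between it and each of them, too little for a gripper until they are gone.
- bottle_tray: Grey plastic bottle tray, fixed, 230 mm (its x) by 260 mm (its y) outside, walls 5 mm thick and 37 mm high, floor 5 mm thick. Origin: centre of its underside. Four flat dark round rubber pads (66 mm diameter, no height to speak of) on its floor mark the places, centred at x, y = (-36, 55.5), (-36, -18.5), (28, -55.5) mm for the three bottles (which bottle is on which pad varies) and (28, 18.5) mm for the jar.
- steel_tray: Shallow plain steel tray, fixed, the side area for the bottles: 260 mm (its x) by 160 mm (its y), floor 3 mm thick, rim 16 mm high; empty at the start, left or right of the bottle tray. Origin: centre of its underside. The three bottles fit in a row along its x, 75 mm apart.
- balance: White laboratory balance, fixed, 240 mm by 200 mm, with a round steel pan of 144 mm diameter; the pan's top is 72 mm above the bench and rigid, and it is the highest part. Origin: on the bench directly below the centre of the pan. The body reaches from -145 to +95 mm along its x and to 100 mm either side; the display is on the -x side. Left or right of the bottle tray, opposite the steel tray.
- dropper_bottle: Small brown dropper bottle with a black rubber teat, 28 mm diameter, 80 mm tall, loose in the near right corner of the bottle tray, at about x, y = (-78, -92) mm in the tray's frame. Origin: centre of its underside. To be left alone.
- flask: Conical glass flask with a dark stopper, 82 mm diameter at the foot, 151 mm tall, loose on the bench beyond the trays. Origin: centre of its underside. To be left alone.
- beaker: Empty glass beaker, 80 mm diameter at the rim, 95 mm tall, loose on the bench beyond the trays. Origin: centre of its underside. To be left alone.
Things that resemble listed ones, but are neither listed nor needed, are in the scene too. What is shaped like the wide_bottle but pink is not meant.

How it is judged:
By the outcome, as a careful person would: the job done as asked, in the order asked, and still so for the second after the job is handed in, with the robot touching nothing.
It also fails if it takes over 134 s, if anything falls off the work surface, if the arm or the gripper's body presses on something with over 40 N, if the wrist force passes 120 N, or if a joint passes its speed limit or range.

### The arm

A 6-joint arm with a two-finger parallel gripper is mounted at the origin on the work surface. World frame = base frame: x ahead of the robot, y to its left, z up, the work surface at z = 0. Lengths are in mm, angles in rad, forces in N, time in s.
With the tool pointing down it reaches from about 350 to 775 mm from the base axis. Payload 7.3 kg.
Tool frame: the origin (TCP) lies at the very end of the fingers, on their centre line; the grasp point (between the pads) lies 19 mm behind it; z points along the fingers, y is the line along which they close (so a half turn about z gives the same grasp; the last joint's range is limited). The gripper opens to 92 mm and grips with 3 to 60 N. Pads are 19 mm wide; open, the fingers measure 130 mm over their backs; the gripper's body (75 mm by 190 mm) begins 47 mm behind the grasp point.
Start: joints at [-1.395, 0.342, 1.524, -0, 1.275, -0.146], TCP at [166.067, -498.063, 226.741] pointing down, gripper open.
Joint ranges: [-2.53, 2.53], [-0.77, 2.02], [0.04, 2.7], [-1, 4.14], [0.28, 2.66], [-3.11, 3.11]. Speed limits (rad/s): [2.57, 2.57, 3.14, 3.14, 3.14, 3.14].

### API

Orientations are given as [roll, pitch, yaw] about the fixed x, y, z axes, in that order (R = Rz(yaw) Ry(pitch) Rx(roll)).
In Python, from plant import * gives the robot as it stands.
- The arm moves only by the tool arm_command, never from a script. Its arguments are lists of equal length, an entry for each row: "gripper": the finger opening in mm, from 0 to 91.8; "dp": the shift along the tool's x, y, z in units of 25 mm (1.0 is 25 mm), a list of three; "twist": the turn about the tool's z in units of 5 degrees (1.0 is 5 degrees). A call has exactly 5 rows; each row shifts and turns the commanded pose from where the row before left it, along the tool's axes as they then stand; what a row does not reach is not made up. A row lasts 1/8 s, in which the tool goes at most 62.5 mm and 10.7 degrees, less where a joint would pass 70% of its speed; a pose out of reach is approached as far as the arm can. A call is refused whole if a number of a shift passes 1 or a number of a turn 1, either way. A call with a gripper value outside its range is refused whole. The fingers move at their own pace and stop on an object; the grip force is fixed at half the most. Time passes only in rows, so rows that do not move let the fingers close, or fill a call up. It gives the time, the measured TCP pose, the force, the opening and the grip force at its end, in the units of the state.
- get_obs(): the state, without advancing time (a new reading comes with each control period).
- capture(name): name is "side" or "top" or "wrist"; returns the picture (480x640x3 uint8, red, green, blue); there is no depth.
- get_calibration(name): a dict with "mtx" (3x3 intrinsics, pixels), "position" and "attitude" of the camera in the world; the wrist camera has in their place "mount" (4x4, takes a point from camera to tool coordinates, whose origin is the TCP and whose axes are the flange's). Camera axes: x right, y down, z forward; pixel columns grow to the right and rows downward; lengths in mm; the calibration is good to about 2 mm. A picture is of the moment at which its call begins: read the wrist's pose just before it. get_calibration takes no time and is no camera call.
- close_job(): hands the job in; it is judged then, once.
The state is a dict: "time": time; "joint_positions": joint angles; "dq": joint speeds; "tau": joint torques, N m; "tool_pos": TCP position; "tcp_rot": TCP orientation; "contact_force": force on the tool from outside, world axes, zero at the start; "moment": the same for the moment, N m; "grip_width": finger opening in mm; "finger_force": force on a finger pad.
Only numpy, scipy, OpenCV 4.12 (cv2) and the standard library are available. Lean on these libraries where they do the work, as an engineer would, in place of code of your own. Each camera call takes 0.05 s, during which the arm holds its last target. There are 200 camera calls.

## Working session

There is one attempt and no reset: what is moved stays moved. The work goes in short steps, Python scripts to look and compute and a tool call to move; the robot and the scene stay as the last step left them, time stands still between calls to the robot, and variables do not carry over. Pictures are saved under pics/ and viewed, at most 14 in all, crops included, and the job is handed in when it is done.

Besides the shell and the picture viewer there is one more tool, called after "Request:" by a JSON object that holds its "api" and its "payload", one argument or row to a line. arm_command: Moves the arm, as the interface text tells. Its arguments: {"type":"object","properties":{"gripper":{"type":"array"},"dp":{"type":"array"},"twist":{"type":"array"}},"required":["gripper","dp","twist"]}

```bash
mkdir -p pics; ls; python3 - <<'E'
from plant import *
import cv2
print(get_obs())
for n in ("top","side","wrist"):
    c=get_calibration(n); print(n,c)
    cv2.imwrite(f"pics/{n}0.png",capture(n)[:,:,::-1])
E
```

```text
pics
{'time': 0.0, 'joint_positions': array([-1.39500232e+00,  3.42737505e-01,  1.52501079e+00, -2.93550707e-06,
        1.27543230e+00, -1.45991287e-01]), 'dq': array([-0.00078195,  0.00023494,  0.00249432, -0.00033246, -0.00079352,
        0.00114128]), 'tau': array([-6.98807835e-04, -4.31240594e+01, -2.44225109e+01,  7.16436398e-02,
        5.57876111e-02, -1.11651493e-04]), 'tool_pos': array([ 165.98806118, -497.6314416 ,  226.03948141]), 'tcp_rot': array([-3.14002119e+00, -2.28226611e-04,  3.21785971e-01]), 'contact_force': array([-0.76361095,  0.57983084,  0.38769916]), 'moment': array([-0.00020028, -0.02620304, -0.02999813]), 'finger_force': 0.0, 'grip_width': 91.79833241279334}
top {'mtx': array([[573.68072722,   0.        , 327.4786838 ],
       [  0.        , 573.68072722, 245.25026789],
       [  0.        ,   0.        ,   1.        ]]), 'position': array([ 308.99591382,   21.2445392 , 1301.13103084]), 'attitude': array([-2.96615652, -0.03063381, -1.55932455])}
side {'mtx': array([[580.5256114 ,   0.        , 320.71668692],
       [  0.        , 580.5256114 , 245.52548446],
       [  0.        ,   0.        ,   1.        ]]), 'position': array([-70.13763009, 670.88813631, 609.46132562]), 'attitude': array([-2.11684124,  0.00266622, -2.37766934])}
wrist {'mtx': array([[431.75120885,   0.        , 313.21657034],
       [  0.        , 431.75120885, 236.78653272],
       [  0.        ,   0.        ,   1.        ]]), 'mount': array([[-9.67826177e-05, -9.57563966e-01, -2.88220821e-01,
         7.79357269e+01],
       [ 9.99999740e-01,  1.13348077e-04, -7.12372636e-04,
        -1.73316604e+00],
       [ 7.14811643e-04, -2.88220815e-01,  9.57563706e-01,
        -1.57997190e+02],
       [ 0.00000000e+00,  0.00000000e+00,  0.00000000e+00,
         1.00000000e+00]])}
```

View pics/top0.png

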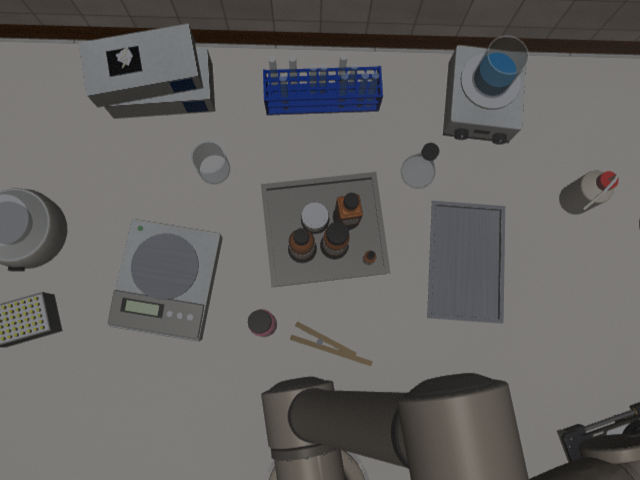

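View pics/side0.png

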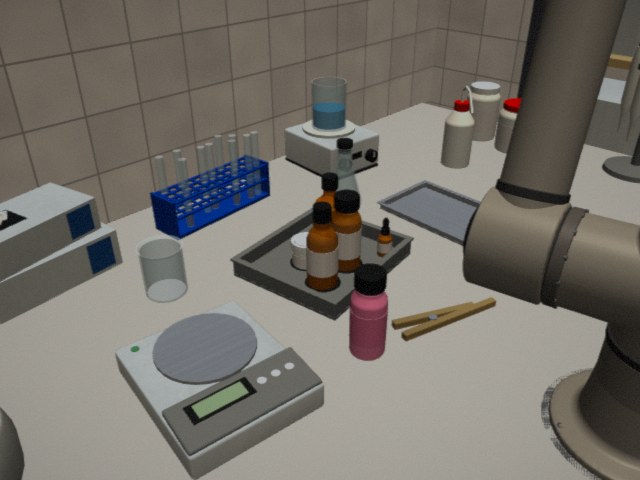

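The top view shows the balance on the left (pan at about 165,266) and the bottle tray at about (325,230). The bottle caps are at about (302,237), (338,230) and (351,201), and the jar is at (315,217). The dropper bottle is at (370,257), the steel tray at (467,262), the flask at (420,168) and the beaker at (212,162). The pink look-alike at (262,322) is outside the tray, so it is not the one meant. Next I'll enlarge the area.

```bash
python3 - <<'E'
import cv2
a=cv2.imread("pics/top0.png")
def up(im,s): return cv2.resize(cv2.convertScaleAbs(im,alpha=1.6),None,fx=s,fy=s,interpolation=cv2.INTER_CUBIC)
def grid(im,x0,y0,s,st=10):
    for x in range(x0-x0%st+st,x0+im.shape[1]//s,st):
        cv2.line(im,((x-x0)*s+s//2,0),((x-x0)*s+s//2,6 if x%50 else 14),(0,255,0),1)
        cv2.putText(im,str(x),((x-x0)*s-10,24),0,.35,(0,255,0),1)
    for y in range(y0-y0%st+st,y0+im.shape[0]//s,st):
        cv2.line(im,(0,(y-y0)*s+s//2),(6,(y-y0)*s+s//2),(0,255,0),1)
        cv2.putText(im,str(y),(8,(y-y0)*s+4),0,.35,(0,255,0),1)
    return im
cv2.imwrite("pics/c1.png",grid(up(a[165:285+10,250:395],5)[:600],250,165,5))
b=up(a[190:350,100:230],3); c=up(a[190:350,420:515],3)
cv2.imwrite("pics/c2.png",cv2.hconcat([grid(b,100,190,3),grid(c,420,190,3)]))
E
```

```text
(no output)
```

View pics/c1.png

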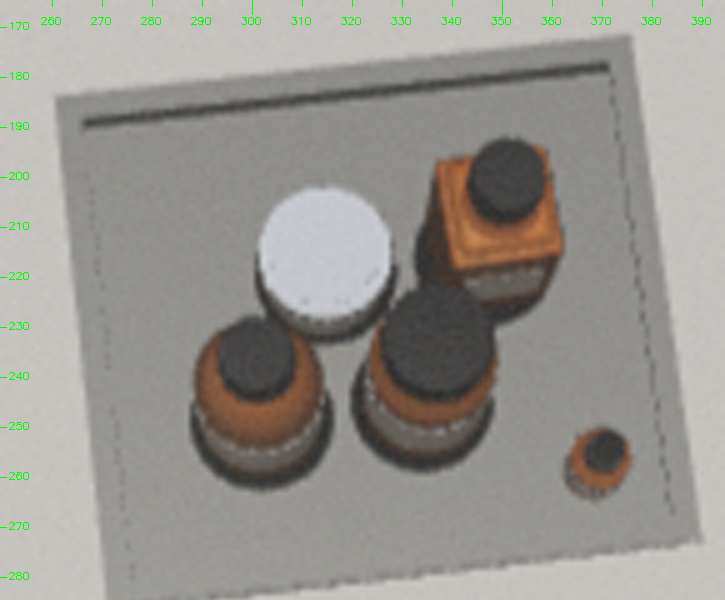

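View pics/c2.png

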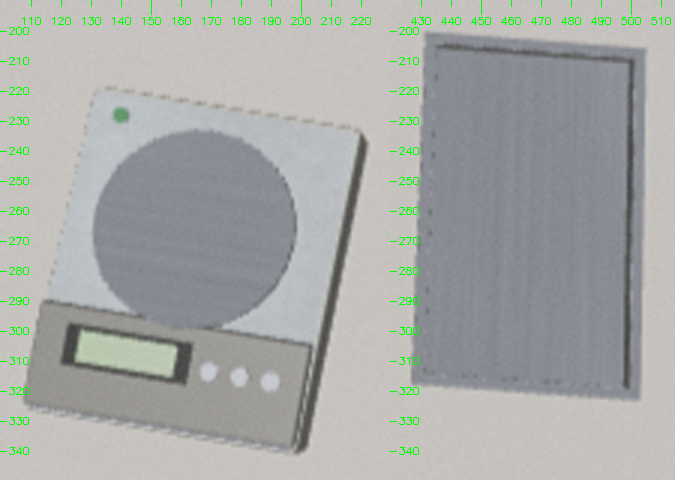

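```bash
cat > h.py <<'E'
import numpy as np
from scipy.spatial.transform import Rotation as Ro
def ray(c,p,o,R,z):
    d=R@np.linalg.inv(c["mtx"])@[p[0],p[1],1]; return o+d*(z-o[2])/d[2]
def top(p,z):
    from plant import get_calibration
    c=get_calibration("top"); return ray(c,p,c["position"],Ro.from_euler("xyz",c["attitude"]).as_matrix(),z)[:2]
def wrist(p,z,ob):
    from plant import get_calibration
    c=get_calibration("wrist"); R=Ro.from_euler("xyz",ob["tcp_rot"]).as_matrix(); M=c["mount"]
    return ray(c,p,ob["tool_pos"]+R@M[:3,3],R@M[:3,:3],z)[:2]
E
python3 - <<'E'
from h import *
np.set_printoptions(precision=1,suppress=True)
for n,p,z in [("narrow",(301,236.2),161),("wide",(337.2,232.8),151),("square",(351.2,200.6),158),("jar",(314.6,214.8),55),("pan",(164.4,265.7),72),("flaskcap",(430,152),151),("beakerrim",(206,156),95),("dropper",(370.5,255),85),("pinkcap",(261,321),146)]:
    print(n,top(p,z))
T=np.array([top(p,37) for p in [(260.6,184),(375.8,171.8),(390.2,273.2),(271.2,285)]]);print("tray",T,T.mean(0))
print(np.linalg.norm(T-np.roll(T,-1,0),axis=1))
S=np.array([top(p,16) for p in [(432.3,201),(505.3,206.7),(503,322.7),(427.3,317.7)]]);print("steel",S,S.mean(0))
print(np.linalg.norm(S-np.roll(S,-1,0),axis=1))
def yaw(Q): # x axis: far - near
    d=(Q[0]+Q[1]-Q[2]-Q[3]); return np.arctan2(d[1],d[0])
def yawy(Q):
    d=(Q[0]+Q[3]-Q[1]-Q[2]); return np.arctan2(-d[0],d[1])
a=yaw(T);print("yaws",a,yawy(T),yaw(S),yawy(S))
a=(a+yawy(T))/2
R=np.array([[np.cos(a),-np.sin(a)],[np.sin(a),np.cos(a)]])
for q in [(-36,55.5),(-36,-18.5),(28,-55.5),(28,18.5),(-78,-92)]: print("pad",q,T.mean(0)+R@q)
b=yaw(S)
for k in(-75,0,75): print("slot",S.mean(0)+k*np.array([np.cos(b),np.sin(b)]))
E
```

```text
narrow [529.3  42.4]
wide [539.6 -31.3]
square [606.1 -59.2]
jar [598.8  15.1]
pan [476.9 335.4]
flaskcap [ 716.8 -225.7]
beakerrim [716.6 254.2]
dropper [ 505.3 -106.4]
pinkcap [358.8 118.9]
tray [[ 672.5  138.8]
 [ 706.8 -124. ]
 [ 472.8 -155.4]
 [ 442.5  108.2]] [573.6  -8.1]
[265.  236.2 265.3 232. ]
steel [[ 645.8 -257.7]
 [ 635.4 -428.3]
 [ 367.5 -411.5]
 [ 376.4 -240.9]] [ 506.3 -334.6]
[170.9 268.4 170.8 269.8]
yaws 0.13285467902933512 0.12214118740394202 -0.06240688973230329 -0.05644267837992111
pad (-36, 55.5) [530.9  42.4]
pad (-36, -18.5) [540.3 -31. ]
pad (28, -55.5) [608.5 -59.6]
pad (28, 18.5) [599.1  13.8]
pad (-78, -92) [ 508.  -109.3]
slot [ 431.4 -329.9]
slot [ 506.3 -334.6]
slot [ 581.1 -339.3]
```

The landmarks agree with the pads to about 2 mm: narrow is on pad A (530,42), wide on B (540,-31), square on C (607,-59). The jar is at (599,14) and the pan at (477,335). The only thing that could be mistaken for a bottle is the pink one at (262,322), outside the tray, so the crop confirms the choice. Moving now: first turn to yaw 0 while approaching the square bottle.

Request:
{"api": "arm_command", "payload": {
  "gripper": [48, 48, 48, 48, 48],
  "dp": [
    [1, -0.6, 0],
    [1, -0.6, 0],
    [1, -0.7, 0],
    [1, -0.8, 0],
    [1, -1, 0]
  ],
  "twist": [0.74, 0.74, 0.74, 0.74, 0.74]
}}

```text
time: 0.78
tool_pos: [272.7, -382.7, 226.5]
tcp_rot: [-3.141, 0.0, -0.004]
contact_force: [0.0, 0.2, -0.1]
grip_width: 49.1
finger_force: 0.0
```

Request:
{"api": "arm_command", "payload": {
  "gripper": [48, 48, 48, 48, 48],
  "dp": [
    [1, -1, 0],
    [1, -1, 0],
    [1, -1, 0],
    [1, -1, 0],
    [1, -1, 0]
  ],
  "twist": [0, 0, 0, 0, 0]
}}

```text
time: 1.4
tool_pos: [398.0, -257.7, 226.6]
tcp_rot: [-3.141, 0.0, -0.001]
contact_force: [0.7, -0.8, -0.4]
grip_width: 48.1
finger_force: 0.0
```

Request:
{"api": "arm_command", "payload": {
  "gripper": [48, 48, 48, 48, 48],
  "dp": [
    [0.8, -1, 0],
    [0.8, -1, 0],
    [0.8, -0.9, 0],
    [0.6, -0.6, 0],
    [0, 0, 0]
  ],
  "twist": [0, 0, 0, 0, 0]
}}

```text
time: 2.02
tool_pos: [472.9, -170.3, 226.4]
tcp_rot: [-3.141, 0.0, 0.001]
contact_force: [0.4, -0.3, 0.3]
grip_width: 48.2
finger_force: 0.0
```

Request:
{"api": "arm_command", "payload": {
  "gripper": [48, 48, 48, 48, 48],
  "dp": [
    [0.6, -1, 0],
    [0.6, -1, 0],
    [0.6, -1, 0],
    [0.6, -1, 0],
    [0, 0, 0]
  ],
  "twist": [0, 0, 0, 0, 0]
}}

```text
time: 2.65
tool_pos: [532.6, -70.8, 226.4]
tcp_rot: [3.142, 0.001, 0.001]
contact_force: [-0.1, -0.0, -0.4]
grip_width: 48.1
finger_force: 0.0
```

```bash
python3 - <<'E'
from plant import *
import cv2,numpy as np
o=get_obs(); im=capture("wrist"); np.save("o1.npy",o,allow_pickle=True); print(o["tool_pos"],o["tcp_rot"])
cv2.imwrite("pics/w1.png",im[:,:,::-1])
E
```

```text
[532.59727456 -70.76188991 226.4094115 ] [3.14154062e+00 5.36399051e-04 7.16733731e-04]
```

View pics/w1.png

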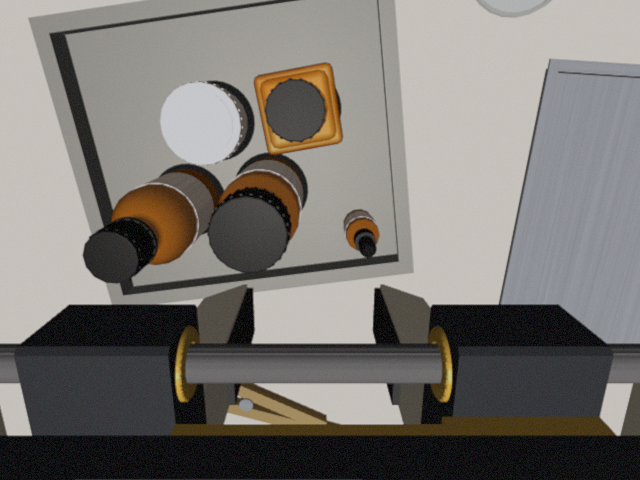

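The wrist view shows the cap centres at narrow (113,251), wide (248,232) and square (295,109), with the jar at (201,122).

```bash
python3 - <<'E'
from h import *
o=np.load("o1.npy",allow_pickle=True).item()
for p,z in [((113,251),161),((248,232),151),((295,109),158),((201,122),55)]: print(p,wrist(p,z,o).round(1))
E
```

```text
(113, 251) [534.5  40.3]
(248, 232) [542.4 -32.3]
(295, 109) [608.9 -59.8]
(201, 122) [599.1  13.9]
```

Request:
{"api": "arm_command", "payload": {
  "gripper": [48, 48, 48, 48, 48],
  "dp": [
    [1, -0.15, 0],
    [1, -0.15, 0],
    [1, -0.15, 0],
    [0, 0, 0],
    [0, 0, 0.5]
  ],
  "twist": [0, 0, 0, 0, 0]
}}

```text
time: 3.32
tool_pos: [607.0, -61.3, 214.5]
tcp_rot: [3.141, -0.001, -0.002]
contact_force: [-1.1, -0.4, 1.0]
grip_width: 47.8
finger_force: 0.0
```

Request:
{"api": "arm_command", "payload": {
  "gripper": [48, 48, 48, 48, 48],
  "dp": [
    [0, 0, 1],
    [0, 0, 1],
    [0, 0, 1],
    [0, 0, 0.48],
    [0, 0, 0]
  ],
  "twist": [0, 0, 0, 0, 0]
}}

```text
time: 3.95
tool_pos: [606.6, -60.4, 126.5]
tcp_rot: [-3.141, 0.002, -0.001]
contact_force: [-0.3, -1.0, 0.7]
grip_width: 48.0
finger_force: 0.0
```

Request:
{"api": "arm_command", "payload": {
  "gripper": [25, 25, 25, 25, 25],
  "dp": [
    [0, 0, 0],
    [0, 0, 0],
    [0, 0, 0],
    [0, 0, 0],
    [0, 0, 0]
  ],
  "twist": [0, 0, 0, 0, 0]
}}

```text
time: 4.58
tool_pos: [608.1, -60.5, 128.2]
tcp_rot: [3.141, -0.002, -0.001]
contact_force: [-0.4, -0.9, 4.9]
grip_width: 29.8
finger_force: 30.0
```

Request:
{"api": "arm_command", "payload": {
  "gripper": [25, 25, 25, 25, 25],
  "dp": [
    [0, 0, -0.5],
    [0, 0, -1],
    [0, 0, -1],
    [0, 0, -1],
    [0, 0.3, -0.5]
  ],
  "twist": [0, 0, 0, 0, 0]
}}

```text
time: 5.2
tool_pos: [607.8, -67.4, 228.7]
tcp_rot: [3.141, -0.001, -0.0]
contact_force: [-0.1, -1.4, -3.0]
grip_width: 30.5
finger_force: 30.0
```

Request:
{"api": "arm_command", "payload": {
  "gripper": [25, 25, 25, 25, 25],
  "dp": [
    [-0.1, 0.7, 0],
    [-0.1, 1, 0],
    [-0.1, 1, 0],
    [-0.1, 1, 0],
    [-0.1, 1, 0]
  ],
  "twist": [0, 0, 0, 0, 0]
}}

```text
time: 5.82
tool_pos: [593.7, -187.0, 225.5]
tcp_rot: [-3.141, 0.003, -0.002]
contact_force: [-0.0, 0.7, -2.2]
grip_width: 30.3
finger_force: 30.0
```

Request:
{"api": "arm_command", "payload": {
  "gripper": [25, 25, 25, 25, 25],
  "dp": [
    [-0.1, 1, 0],
    [-0.1, 1, 0],
    [-0.1, 1, 0],
    [-0.1, 1, 0],
    [-0.1, 0.8, 0]
  ],
  "twist": [0, 0, 0, 0, 0]
}}

```text
time: 6.45
tool_pos: [582.0, -306.9, 227.0]
tcp_rot: [3.142, 0.0, -0.002]
contact_force: [1.0, 0.5, -2.3]
grip_width: 30.6
finger_force: 30.0
```

Request:
{"api": "arm_command", "payload": {
  "gripper": [25, 25, 25, 25, 25],
  "dp": [
    [0, 0.8, 0],
    [0, 0.5, 0],
    [0, 0.1, 0],
    [0, 0, 0],
    [0, 0, 0]
  ],
  "twist": [0, 0, 0, 0, 0]
}}

```text
time: 7.08
tool_pos: [582.5, -339.3, 227.4]
tcp_rot: [-3.141, -0.0, -0.0]
contact_force: [0.0, 0.2, -1.4]
grip_width: 30.4
finger_force: 30.0
```

Request:
{"api": "arm_command", "payload": {
  "gripper": [25, 25, 25, 25, 25],
  "dp": [
    [0, 0, 1],
    [0, 0, 1],
    [0, 0, 1],
    [0, 0, 0.6],
    [0, 0, 0.3]
  ],
  "twist": [0, 0, 0, 0, 0]
}}

```text
time: 7.7
tool_pos: [582.3, -339.7, 129.2]
tcp_rot: [-3.141, 0.0, -0.001]
contact_force: [1.4, -0.3, -1.8]
grip_width: 30.5
finger_force: 30.0
```

Request:
{"api": "arm_command", "payload": {
  "gripper": [25, 25, 25, 25, 25],
  "dp": [
    [0, 0, 0.08],
    [0, 0, 0.06],
    [0, 0, 0.04],
    [0, 0, 0],
    [0, 0, 0]
  ],
  "twist": [0, 0, 0, 0, 0]
}}

```text
time: 8.32
tool_pos: [582.6, -340.5, 126.2]
tcp_rot: [3.14, -0.001, -0.001]
contact_force: [-0.7, 0.3, 3.3]
grip_width: 30.1
finger_force: 30.0
```

Request:
{"api": "arm_command", "payload": {
  "gripper": [48, 48, 48, 48, 48],
  "dp": [
    [0, 0, 0],
    [0, 0, 0],
    [0, 0, 0],
    [0, 0, -0.3],
    [0, 0, -0.7]
  ],
  "twist": [0, 0, 0, 0, 0]
}}

```text
time: 8.95
tool_pos: [581.9, -339.9, 150.4]
tcp_rot: [-3.141, 0.001, -0.001]
contact_force: [-0.6, -0.2, 0.6]
grip_width: 48.0
finger_force: 0.0
```

Request:
{"api": "arm_command", "payload": {
  "gripper": [58, 58, 58, 58, 58],
  "dp": [
    [0, 0, -1],
    [0, 0, -1],
    [0, 0, -1],
    [0, -1, 0],
    [-0.16, -1, 0]
  ],
  "twist": [0, 0, 0, 0, 0]
}}

```text
time: 9.57
tool_pos: [578.6, -289.9, 227.1]
tcp_rot: [3.14, -0.002, -0.002]
contact_force: [-0.8, 0.1, 0.4]
grip_width: 57.9
finger_force: 0.0
```

Request:
{"api": "arm_command", "payload": {
  "gripper": [58, 58, 58, 58, 58],
  "dp": [
    [-0.2, -1, 0],
    [-0.2, -1, 0],
    [-0.2, -1, 0],
    [-0.2, -1, 0],
    [-0.2, -1, 0]
  ],
  "twist": [0, 0, 0, 0, 0]
}}

```text
time: 10.2
tool_pos: [553.5, -164.2, 226.6]
tcp_rot: [3.141, -0.002, -0.001]
contact_force: [0.2, 0.3, 0.3]
grip_width: 57.7
finger_force: 0.0
```

Request:
{"api": "arm_command", "payload": {
  "gripper": [58, 58, 58, 58, 58],
  "dp": [
    [-0.2, -1, 0],
    [-0.2, -1, 0],
    [-0.1, -1, 0],
    [0, -1, 0],
    [0, -1, 0]
  ],
  "twist": [0, 0, 0, 0, 0]
}}

```text
time: 10.82
tool_pos: [540.9, -38.6, 225.6]
tcp_rot: [3.141, -0.001, -0.001]
contact_force: [-0.4, -0.2, 0.3]
grip_width: 58.0
finger_force: 0.0
```

Request:
{"api": "arm_command", "payload": {
  "gripper": [58, 58, 58, 58, 58],
  "dp": [
    [0, -0.3, 0],
    [0, 0, 0],
    [0, 0, 0],
    [0, 0, 0],
    [0, 0, 0]
  ],
  "twist": [0, 0, 0, 0, 0]
}}

```text
time: 11.45
tool_pos: [541.1, -33.1, 225.1]
tcp_rot: [3.141, 0.0, -0.002]
contact_force: [-0.1, 0.3, 0.4]
grip_width: 58.5
finger_force: 0.0
```

```bash
python3 - <<'E'
from plant import *
import cv2,numpy as np
o=get_obs(); np.save("o2.npy",o,allow_pickle=True); im=capture("wrist"); t=capture("top"); print(o["tool_pos"],o["tcp_rot"])
t=cv2.convertScaleAbs(cv2.resize(t[190:350,420:520],None,fx=3,fy=3,interpolation=2),alpha=1.6)
w=cv2.resize(im,None,fx=.75,fy=.75)
c=np.zeros((480,780,3),np.uint8); c[:360,:480]=w; c[:,480:]=t
cv2.imwrite("pics/w2.png",c[:,:,::-1])
E
```

```text
[541.07032645 -33.10873846 225.13957607] [ 3.14145020e+00  1.15920121e-04 -1.89295171e-03]
```

View pics/w2.png

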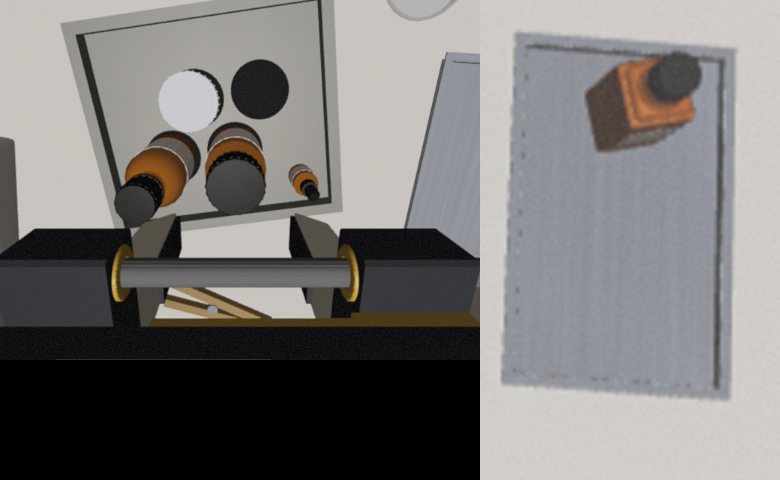

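The square bottle stands upright at the far end of the steel tray. The wide cap is at (235,185) in the view, the narrow one at (138,200), and the freed pad at (260,89).

```bash
python3 - <<'E'
from h import *
o=np.load("o2.npy",allow_pickle=True).item()
for p,z in [((235.5,185.5),151),((138,201),161),((260,89),5),((189,100.5),55)]: print(p,wrist(np.array(p)/.75,z,o).round(1))
E
```

```text
(235.5, 185.5) [542.3 -31.8]
(138, 201) [533.8  39.7]
(260, 89) [608.7 -59.7]
(189, 100.5) [599.2  13.9]
```

Request:
{"api": "arm_command", "payload": {
  "gripper": [58, 58, 58, 58, 58],
  "dp": [
    [0.03, -0.04, 1],
    [0, 0, 1],
    [0, 0, 1],
    [0, 0, 1],
    [0, 0, 0.18]
  ],
  "twist": [0, 0, 0, 0, 0]
}}

```text
time: 12.18
tool_pos: [540.8, -31.5, 119.2]
tcp_rot: [-3.141, 0.003, -0.001]
contact_force: [-0.8, 0.3, 0.7]
grip_width: 58.1
finger_force: 0.0
```

Request:
{"api": "arm_command", "payload": {
  "gripper": [40, 40, 40, 40, 40],
  "dp": [
    [0, 0, 0],
    [0, 0, 0],
    [0, 0, 0],
    [0, 0, 0],
    [0, 0, 0]
  ],
  "twist": [0, 0, 0, 0, 0]
}}

```text
time: 12.8
tool_pos: [542.5, -31.8, 121.7]
tcp_rot: [3.141, -0.002, -0.001]
contact_force: [0.4, -1.8, 5.5]
grip_width: 45.4
finger_force: 30.0
```

Request:
{"api": "arm_command", "payload": {
  "gripper": [40, 40, 40, 40, 40],
  "dp": [
    [0, 0, -0.5],
    [0, 0, -1],
    [0, 0, -1],
    [0, 0, -1],
    [0, 0, -0.9]
  ],
  "twist": [0, 0, 0, 0, 0]
}}

```text
time: 13.42
tool_pos: [541.5, -31.4, 231.8]
tcp_rot: [-3.141, 0.0, -0.001]
contact_force: [0.6, -0.4, -2.1]
grip_width: 45.2
finger_force: 30.0
```

Request:
{"api": "arm_command", "payload": {
  "gripper": [40, 40, 40, 40, 40],
  "dp": [
    [0, 0.5, 0],
    [-0.12, 1, 0],
    [-0.12, 1, 0],
    [-0.12, 1, 0],
    [-0.12, 1, 0]
  ],
  "twist": [0, 0, 0, 0, 0]
}}

```text
time: 14.05
tool_pos: [528.7, -145.4, 229.2]
tcp_rot: [-3.141, 0.003, -0.001]
contact_force: [0.0, -0.9, -2.3]
grip_width: 45.6
finger_force: 30.0
```

Request:
{"api": "arm_command", "payload": {
  "gripper": [40, 40, 40, 40, 40],
  "dp": [
    [-0.12, 1, 0],
    [-0.12, 1, 0],
    [-0.12, 1, 0],
    [-0.12, 1, 0],
    [-0.12, 1, 0]
  ],
  "twist": [0, 0, 0, 0, 0]
}}

```text
time: 14.68
tool_pos: [513.5, -270.3, 229.1]
tcp_rot: [-3.14, 0.002, -0.002]
contact_force: [0.1, 1.3, -2.3]
grip_width: 45.2
finger_force: 30.0
```

Request:
{"api": "arm_command", "payload": {
  "gripper": [40, 40, 40, 40, 40],
  "dp": [
    [-0.12, 1, 0],
    [-0.12, 1, 0],
    [-0.1, 0.5, 0],
    [0, 0.12, 0],
    [0, 0, 0]
  ],
  "twist": [0, 0, 0, 0, 0]
}}

```text
time: 15.3
tool_pos: [506.0, -334.1, 230.6]
tcp_rot: [-3.141, 0.0, -0.001]
contact_force: [0.6, -0.1, -2.4]
grip_width: 45.3
finger_force: 30.0
```

Request:
{"api": "arm_command", "payload": {
  "gripper": [40, 40, 40, 40, 40],
  "dp": [
    [0, 0, 1],
    [0, 0, 1],
    [0, 0, 1],
    [0, 0, 1],
    [0, 0, 0.3]
  ],
  "twist": [0, 0, 0, 0, 0]
}}

```text
time: 15.92
tool_pos: [505.6, -333.1, 121.9]
tcp_rot: [-3.14, 0.002, 0.0]
contact_force: [0.2, -0.4, -1.2]
grip_width: 45.2
finger_force: 30.0
```

Request:
{"api": "arm_command", "payload": {
  "gripper": [40, 40, 40, 40, 40],
  "dp": [
    [0, 0, 0.08],
    [0, 0, 0.06],
    [0, 0, 0.04],
    [0, 0, 0],
    [0, 0, 0]
  ],
  "twist": [0, 0, 0, 0, 0]
}}

```text
time: 16.55
tool_pos: [506.4, -334.9, 119.7]
tcp_rot: [3.14, -0.001, -0.001]
contact_force: [0.5, 1.0, 4.8]
grip_width: 45.8
finger_force: 30.0
```

Request:
{"api": "arm_command", "payload": {
  "gripper": [60, 60, 60, 60, 60],
  "dp": [
    [0, 0, 0],
    [0, 0, 0],
    [0, 0, 0],
    [0, 0, -0.3],
    [0, 0, -1]
  ],
  "twist": [0, 0, 0, 0, 0]
}}

```text
time: 17.18
tool_pos: [505.4, -334.0, 150.6]
tcp_rot: [-3.14, 0.002, -0.001]
contact_force: [0.1, 0.4, -0.0]
grip_width: 60.0
finger_force: 0.0
```

Request:
{"api": "arm_command", "payload": {
  "gripper": [50, 50, 50, 50, 50],
  "dp": [
    [0, 0, -1],
    [0, 0, -1],
    [0, 0, -1],
    [0.02, -1, 0],
    [0.2, -1, 0]
  ],
  "twist": [0, 0, 0, 0, 0]
}}

```text
time: 17.8
tool_pos: [511.5, -284.3, 227.1]
tcp_rot: [3.141, -0.001, -0.002]
contact_force: [-0.6, 0.2, 0.0]
grip_width: 50.1
finger_force: 0.0
```

Request:
{"api": "arm_command", "payload": {
  "gripper": [50, 50, 50, 50, 50],
  "dp": [
    [0.2, -1, 0],
    [0.2, -1, 0],
    [0.2, -1, 0],
    [0.2, -1, 0],
    [0, -1, 0]
  ],
  "twist": [0, 0, 0, 0, 0]
}}

```text
time: 18.42
tool_pos: [532.0, -158.8, 226.8]
tcp_rot: [3.141, -0.001, -0.001]
contact_force: [-0.2, 0.6, 0.3]
grip_width: 50.0
finger_force: 0.0
```

Request:
{"api": "arm_command", "payload": {
  "gripper": [50, 50, 50, 50, 50],
  "dp": [
    [0, -1, 0],
    [0, -1, 0],
    [0, -1, 0],
    [0, -1, 0],
    [0, -1, 0]
  ],
  "twist": [0, 0, 0, 0, 0]
}}

```text
time: 19.05
tool_pos: [531.9, -33.8, 226.8]
tcp_rot: [3.141, -0.001, -0.001]
contact_force: [-0.6, 0.1, 0.1]
grip_width: 50.0
finger_force: 0.0
```

Request:
{"api": "arm_command", "payload": {
  "gripper": [50, 50, 50, 50, 50],
  "dp": [
    [0, -1, 0],
    [0, -1, 0],
    [0, -0.9, 0],
    [0, -0.1, 0],
    [0, 0, 0]
  ],
  "twist": [0, 0, 0, 0, 0]
}}

```text
time: 19.68
tool_pos: [532.0, 40.0, 226.4]
tcp_rot: [3.141, -0.0, -0.001]
contact_force: [-0.2, 0.1, -0.1]
grip_width: 50.2
finger_force: 0.0
```

```bash
python3 - <<'E'
from plant import *
import cv2,numpy as np
o=get_obs(); np.save("o3.npy",o,allow_pickle=True); im=capture("wrist"); t=capture("top"); print(o["tool_pos"],o["tcp_rot"])
t=cv2.convertScaleAbs(cv2.resize(t[190:350,420:520],None,fx=3,fy=3,interpolation=2),alpha=1.6)
w=cv2.resize(im,None,fx=.75,fy=.75)
c=np.zeros((480,780,3),np.uint8); c[:360,:480]=w; c[:,480:]=t
cv2.imwrite("pics/w3.png",c[:,:,::-1])
E
```

```text
[531.97691024  40.04780627 226.44575413] [ 3.14110502e+00 -3.61313204e-04 -7.48326810e-04]
```

View pics/w3.png

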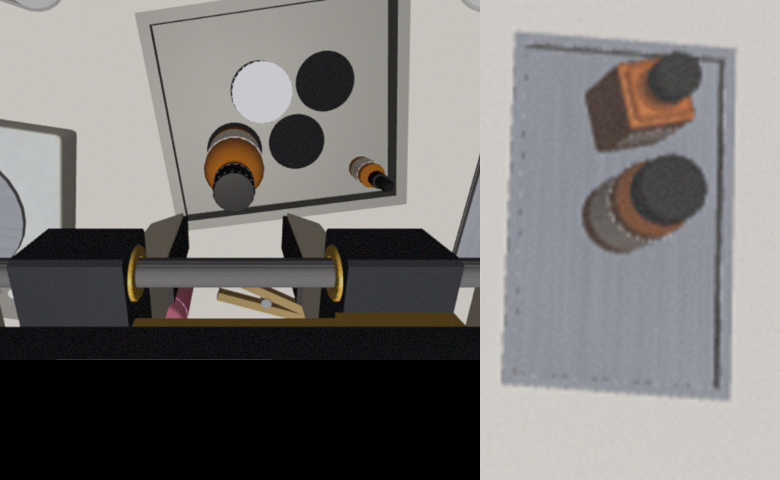

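Both bottles stand upright in the steel tray. The narrow cap top is at (234,191) and the freed pads are at (297,141) and (325,81).

```bash
python3 - <<'E'
from h import *
o=np.load("o3.npy",allow_pickle=True).item()
for p,z in [((234,191),161),((297,141),5),((325,81),5),((262,91.5),55)]: print(p,wrist(np.array(p)/.75,z,o).round(1))
E
```

```text
(234, 191) [531.9  42.5]
(297, 141) [540.3 -31.7]
(325, 81) [608.3 -59.4]
(262, 91.5) [598.6  15.1]
```

Request:
{"api": "arm_command", "payload": {
  "gripper": [50, 50, 50, 50, 50],
  "dp": [
    [0, -0.07, 1],
    [0, 0, 1],
    [0, 0, 1],
    [0, 0, 0.7],
    [0, 0, 0.2]
  ],
  "twist": [0, 0, 0, 0, 0]
}}

```text
time: 20.4
tool_pos: [531.4, 41.4, 127.7]
tcp_rot: [3.141, 0.002, -0.002]
contact_force: [-0.4, -0.7, -0.2]
grip_width: 50.0
finger_force: 0.0
```

Request:
{"api": "arm_command", "payload": {
  "gripper": [25, 25, 25, 25, 25],
  "dp": [
    [0, 0, 0],
    [0, 0, 0],
    [0, 0, 0],
    [0, 0, 0],
    [0, 0, 0]
  ],
  "twist": [0, 0, 0, 0, 0]
}}

```text
time: 21.02
tool_pos: [532.5, 41.9, 129.5]
tcp_rot: [3.141, -0.002, -0.001]
contact_force: [0.2, -2.4, 4.9]
grip_width: 30.4
finger_force: 30.0
```

Request:
{"api": "arm_command", "payload": {
  "gripper": [25, 25, 25, 25, 25],
  "dp": [
    [0, 0, -0.5],
    [0, 0, -1],
    [0, 0, -1],
    [0, 0, -1],
    [0, 0, -0.9]
  ],
  "twist": [0, 0, 0, 0, 0]
}}

```text
time: 21.65
tool_pos: [531.5, 42.5, 239.7]
tcp_rot: [-3.141, 0.001, -0.001]
contact_force: [0.1, -0.7, -1.9]
grip_width: 30.1
finger_force: 30.0
```

Request:
{"api": "arm_command", "payload": {
  "gripper": [25, 25, 25, 25, 25],
  "dp": [
    [-0.2, 0.5, 0],
    [-0.4, 1, 0],
    [-0.4, 1, 0],
    [-0.4, 1, 0],
    [-0.4, 1, 0]
  ],
  "twist": [0, 0, 0, 0, 0]
}}

```text
time: 22.28
tool_pos: [485.2, -71.4, 237.3]
tcp_rot: [-3.141, 0.003, -0.001]
contact_force: [1.2, -0.7, -2.0]
grip_width: 30.2
finger_force: 30.0
```

Request:
{"api": "arm_command", "payload": {
  "gripper": [25, 25, 25, 25, 25],
  "dp": [
    [-0.4, 1, 0],
    [-0.4, 1, 0],
    [-0.4, 1, 0],
    [-0.4, 1, 0],
    [-0.4, 1, 0]
  ],
  "twist": [0, 0, 0, 0, 0]
}}

```text
time: 22.9
tool_pos: [435.0, -196.0, 237.4]
tcp_rot: [-3.14, 0.002, -0.001]
contact_force: [0.2, 0.3, -1.9]
grip_width: 30.5
finger_force: 30.0
```

Request:
{"api": "arm_command", "payload": {
  "gripper": [25, 25, 25, 25, 25],
  "dp": [
    [-0.2, 1, 0],
    [0, 1, 0],
    [0, 1, 0],
    [0, 1, 0],
    [0, 1, 0]
  ],
  "twist": [0, 0, 0, 0, 0]
}}

```text
time: 23.52
tool_pos: [430.8, -321.3, 237.8]
tcp_rot: [-3.14, 0.001, -0.001]
contact_force: [-0.4, -0.7, -2.5]
grip_width: 30.3
finger_force: 30.0
```

Request:
{"api": "arm_command", "payload": {
  "gripper": [25, 25, 25, 25, 25],
  "dp": [
    [-0.05, 0.4, 0],
    [0, 0, 0],
    [0, 0, 0.3],
    [0, 0, 1],
    [0, 0, 1]
  ],
  "twist": [0, 0, 0, 0, 0]
}}

```text
time: 24.15
tool_pos: [430.3, -329.2, 180.4]
tcp_rot: [-3.142, -0.0, 0.0]
contact_force: [-0.1, -0.1, -2.3]
grip_width: 30.4
finger_force: 30.0
```

Request:
{"api": "arm_command", "payload": {
  "gripper": [25, 25, 25, 25, 25],
  "dp": [
    [0, 0, 1],
    [0, 0, 0.8],
    [0, 0, 0.25],
    [0, 0, 0.08],
    [0, 0, 0]
  ],
  "twist": [0, 0, 0, 0, 0]
}}

```text
time: 24.78
tool_pos: [430.6, -330.3, 128.6]
tcp_rot: [3.141, -0.001, -0.001]
contact_force: [0.0, -0.0, -2.9]
grip_width: 30.6
finger_force: 30.0
```

Request:
{"api": "arm_command", "payload": {
  "gripper": [25, 25, 25, 50, 50],
  "dp": [
    [0, 0, 0.05],
    [0, 0, 0.04],
    [0, 0, 0],
    [0, 0, 0],
    [0, 0, 0]
  ],
  "twist": [0, 0, 0, 0, 0]
}}

```text
time: 25.4
tool_pos: [430.3, -330.3, 125.9]
tcp_rot: [3.141, -0.0, -0.001]
contact_force: [-0.3, 0.4, 0.6]
grip_width: 46.0
finger_force: 0.0
```

Request:
{"api": "arm_command", "payload": {
  "gripper": [50, 50, 50, 50, 50],
  "dp": [
    [0, 0, 0],
    [0, 0, -0.5],
    [0, 0, -1],
    [0, 0, -1],
    [0, 0, -1]
  ],
  "twist": [0, 0, 0, 0, 0]
}}

```text
time: 26.02
tool_pos: [430.3, -330.3, 214.9]
tcp_rot: [3.141, -0.001, -0.001]
contact_force: [1.4, -0.4, 0.3]
grip_width: 49.8
finger_force: 0.0
```

Request:
{"api": "arm_command", "payload": {
  "gripper": [80, 80, 80, 80, 80],
  "dp": [
    [0, -0.5, -0.5],
    [0.5, -1, 0],
    [0.5, -1, 0],
    [0.5, -1, 0],
    [0.5, -1, 0]
  ],
  "twist": [0, 0, 0, 0, 0]
}}

```text
time: 26.65
tool_pos: [480.4, -216.0, 225.7]
tcp_rot: [-3.141, 0.001, -0.001]
contact_force: [-0.6, -0.6, 0.2]
grip_width: 80.0
finger_force: 0.0
```

Request:
{"api": "arm_command", "payload": {
  "gripper": [80, 80, 80, 80, 80],
  "dp": [
    [0.5, -1, 0],
    [0.5, -1, 0],
    [0.5, -1, 0],
    [0.5, -1, 0],
    [0.5, -1, 0]
  ],
  "twist": [0, 0, 0, 0, 0]
}}

```text
time: 27.28
tool_pos: [542.8, -91.1, 225.6]
tcp_rot: [-3.141, 0.001, -0.001]
contact_force: [-0.1, -0.1, -1.0]
grip_width: 80.0
finger_force: 0.0
```

Request:
{"api": "arm_command", "payload": {
  "gripper": [80, 80, 80, 80, 80],
  "dp": [
    [0.5, -1, 0],
    [0.5, -1, 0],
    [0.5, -1, 0],
    [0.5, -1, 0],
    [0.24, -0.3, 0]
  ],
  "twist": [0, 0, 0, 0, 0]
}}

```text
time: 27.9
tool_pos: [598.9, 16.5, 225.5]
tcp_rot: [-3.141, 0.001, 0.001]
contact_force: [0.2, -0.6, 0.1]
grip_width: 80.2
finger_force: 0.0
```

```bash
python3 - <<'E'
from plant import *
import cv2,numpy as np
o=get_obs(); np.save("o4.npy",o,allow_pickle=True); im=capture("wrist"); t=capture("top"); print(o["tool_pos"],o["tcp_rot"])
t=cv2.convertScaleAbs(cv2.resize(t[190:350,420:520],None,fx=3,fy=3,interpolation=2),alpha=1.6)
w=cv2.resize(im,None,fx=.75,fy=.75)
c=np.zeros((480,780,3),np.uint8); c[:360,:480]=w; c[:,480:]=t
cv2.imwrite("pics/w4.png",c[:,:,::-1])
E
```

```text
[598.89290827  16.45814914 225.49741962] [-3.14138047e+00  8.50927206e-04  1.04714423e-03]
```

View pics/w4.png

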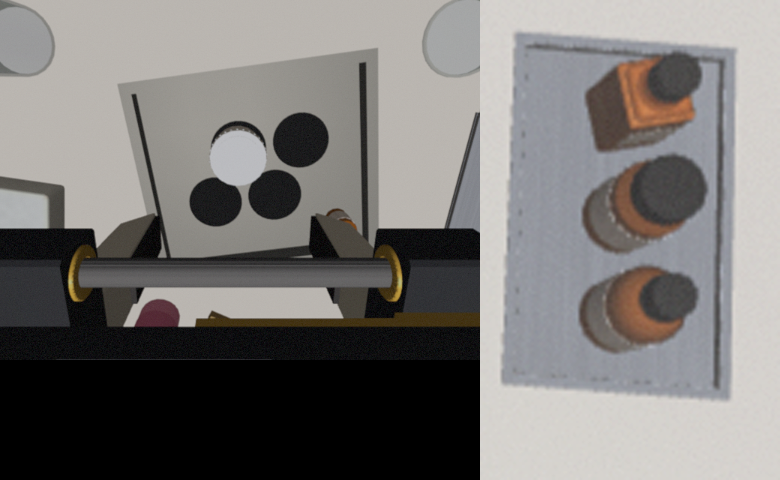

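All three bottles stand upright in the steel tray. The jar's lid is at (238,158) and the pads at (215,202), (275,194) and (301,139).

```bash
python3 - <<'E'
from h import *
o=np.load("o4.npy",allow_pickle=True).item()
for p,z in [((238,158),55),((215.3,201.8),5),((274.8,194.5),5),((301,139.5),5)]: print(p,wrist(np.array(p)/.75,z,o).round(1))
E
```

```text
(238, 158) [598.5  15.1]
(215.3, 201.8) [530.4  42.8]
(274.8, 194.5) [540.2 -31.1]
(301, 139.5) [609.1 -59.5]
```

Request:
{"api": "arm_command", "payload": {
  "gripper": [80, 80, 80, 80, 80],
  "dp": [
    [0, 0.06, 1],
    [0, 0, 1],
    [0, 0, 1],
    [0, 0, 1],
    [0, 0, 1]
  ],
  "twist": [0, 0, 0, 0, 0]
}}

```text
time: 28.62
tool_pos: [598.6, 11.9, 100.1]
tcp_rot: [3.141, 0.0, -0.002]
contact_force: [0.8, 0.0, 0.2]
grip_width: 79.8
finger_force: 0.0
```

Request:
{"api": "arm_command", "payload": {
  "gripper": [80, 80, 80, 80, 80],
  "dp": [
    [0, 0, 1],
    [0, 0, 1],
    [0, 0, 0.7],
    [0, 0, 0.26],
    [0, 0, 0]
  ],
  "twist": [0, 0, 0, 0, 0]
}}

```text
time: 29.25
tool_pos: [599.2, 12.8, 26.8]
tcp_rot: [3.141, 0.0, -0.001]
contact_force: [-0.6, -1.0, 0.0]
grip_width: 80.2
finger_force: 0.0
```

Request:
{"api": "arm_command", "payload": {
  "gripper": [55, 55, 55, 55, 55],
  "dp": [
    [0, 0, 0],
    [0, 0, 0],
    [0, 0, 0],
    [0, 0, 0],
    [0, 0, 0]
  ],
  "twist": [0, 0, 0, 0, 0]
}}

```text
time: 29.88
tool_pos: [599.5, 13.1, 27.3]
tcp_rot: [3.141, -0.001, -0.001]
contact_force: [-0.4, -0.3, 5.6]
grip_width: 59.6
finger_force: 30.0
```

Request:
{"api": "arm_command", "payload": {
  "gripper": [55, 55, 55, 55, 55],
  "dp": [
    [0, 0, -0.5],
    [0, 0, -1],
    [0, 0, -1],
    [0, 0, -1],
    [0, 0, -1]
  ],
  "twist": [0, 0, 0, 0, 0]
}}

```text
time: 30.5
tool_pos: [598.9, 13.1, 140.3]
tcp_rot: [3.142, 0.0, -0.001]
contact_force: [0.8, -1.1, -1.2]
grip_width: 59.5
finger_force: 30.0
```

Request:
{"api": "arm_command", "payload": {
  "gripper": [55, 55, 55, 55, 55],
  "dp": [
    [0, -0.5, -1],
    [-0.5, -1, -0.5],
    [-0.5, -1, 0],
    [-0.5, -1, 0],
    [-0.5, -1, 0]
  ],
  "twist": [0, 0, 0, 0, 0]
}}

```text
time: 31.12
tool_pos: [548.6, 126.4, 177.0]
tcp_rot: [3.142, 0.0, -0.001]
contact_force: [0.6, 1.0, -1.3]
grip_width: 59.3
finger_force: 30.0
```

Request:
{"api": "arm_command", "payload": {
  "gripper": [55, 55, 55, 55, 55],
  "dp": [
    [-0.5, -1, 0],
    [-0.5, -1, 0],
    [-0.5, -1, 0],
    [-0.5, -0.5, 0],
    [0, 0, 0]
  ],
  "twist": [0, 0, 0, 0, 0]
}}

```text
time: 31.75
tool_pos: [498.5, 213.6, 176.9]
tcp_rot: [3.141, 0.0, 0.001]
contact_force: [-0.9, -0.6, -1.1]
grip_width: 59.5
finger_force: 30.0
```

```bash
python3 - <<'E'
from plant import *
import cv2,numpy as np
o=get_obs(); np.save("o5.npy",o,allow_pickle=True); im=capture("wrist"); print(o["tool_pos"],o["tcp_rot"])
cv2.imwrite("pics/w5.png",im[:,:,::-1])
E
```

```text
[498.49922547 213.61112248 176.85383902] [3.14122000e+00 3.49297327e-04 5.41470833e-04]
```

View pics/w5.png

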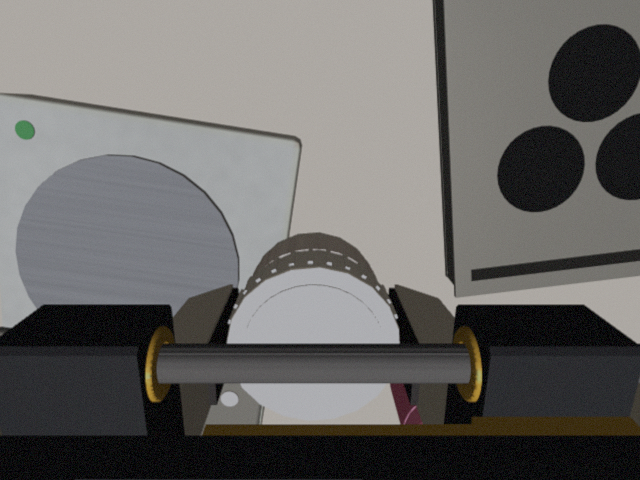

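The jar is held level, lid centre at about (313,342). The pan's rim runs through (17,245), (118,154) and (239,275).

```bash
python3 - <<'E'
from h import *
from scipy.optimize import least_squares
o=np.load("o5.npy",allow_pickle=True).item()
P=np.array([wrist(p,72,o) for p in [(17,245),(25,205),(60,170),(118,154),(175,172),(215,208),(234,245),(239,275)]])
r=least_squares(lambda c:np.linalg.norm(P-c[:2],axis=1)-c[2],[477,335,72]); print(r.x,r.fun.round(1))
print(wrist((313,342),o["tool_pos"][2]+28,o)-o["tool_pos"][:2])
E
```

```text
[476.56930333 335.55510952  71.27416694] [-0.5  0.5 -0.4  0.8 -0.2 -0.7 -0.2  0.7]
[0.94738362 1.79389316]
```

Request:
{"api": "arm_command", "payload": {
  "gripper": [55, 55, 55, 55, 55],
  "dp": [
    [-0.3, -1, 0],
    [-0.3, -1, 0],
    [-0.28, -1, 0],
    [0, -1, 0],
    [0, -0.88, 0]
  ],
  "twist": [0, 0, 0, 0, 0]
}}

```text
time: 32.42
tool_pos: [478.2, 335.3, 176.7]
tcp_rot: [3.141, -0.0, -0.002]
contact_force: [0.7, -0.2, -1.5]
grip_width: 59.4
finger_force: 30.0
```

Request:
{"api": "arm_command", "payload": {
  "gripper": [55, 55, 55, 55, 55],
  "dp": [
    [0, 0, 0],
    [0, 0, 1],
    [0, 0, 1],
    [0, 0, 0.8],
    [0, 0, 0.3]
  ],
  "twist": [0, 0, 0, 0, 0]
}}

```text
time: 33.05
tool_pos: [477.3, 334.0, 98.0]
tcp_rot: [3.14, 0.002, -0.002]
contact_force: [-0.1, -0.7, -1.0]
grip_width: 59.2
finger_force: 30.0
```

Request:
{"api": "arm_command", "payload": {
  "gripper": [55, 55, 55, 55, 55],
  "dp": [
    [0, 0, 0.1],
    [0, 0, 0.06],
    [0, 0, 0.04],
    [0, 0, 0],
    [0, 0, 0]
  ],
  "twist": [0, 0, 0, 0, 0]
}}

```text
time: 33.67
tool_pos: [477.6, 335.3, 94.4]
tcp_rot: [-3.141, -0.0, -0.001]
contact_force: [0.6, -0.2, -1.4]
grip_width: 59.2
finger_force: 30.0
```

Near the pan but not in contact yet. I'll ease down a bit more and then check the force.

Request:
{"api": "arm_command", "payload": {
  "gripper": [55, 55, 55, 55, 55],
  "dp": [
    [0, 0, 0.02],
    [0, 0, 0.02],
    [0, 0, 0.02],
    [0, 0, 0],
    [0, 0, 0]
  ],
  "twist": [0, 0, 0, 0, 0]
}}

```text
time: 34.3
tool_pos: [477.6, 335.4, 94.3]
tcp_rot: [-3.141, -0.001, -0.001]
contact_force: [-3.4, -2.8, 10.6]
grip_width: 59.4
finger_force: 30.0
```

Request:
{"api": "arm_command", "payload": {
  "gripper": [80, 80, 80, 80, 80],
  "dp": [
    [0, 0, 0],
    [0, 0, 0],
    [0, 0, 0],
    [0, 0, 0],
    [0, 0, -0.3]
  ],
  "twist": [0, 0, 0, 0, 0]
}}

```text
time: 34.92
tool_pos: [477.1, 335.0, 99.8]
tcp_rot: [3.141, 0.001, -0.001]
contact_force: [-0.0, -0.1, 0.5]
grip_width: 80.3
finger_force: 0.0
```

Request:
{"api": "arm_command", "payload": {
  "gripper": [80, 80, 80, 80, 80],
  "dp": [
    [0, 0, -1],
    [0, 0, -1],
    [0, 0, -1],
    [0, 0, -1],
    [0, 0, -1]
  ],
  "twist": [0, 0, 0, 0, 0]
}}

```text
time: 35.55
tool_pos: [477.4, 335.2, 226.6]
tcp_rot: [-3.141, -0.001, -0.001]
contact_force: [-0.5, 1.1, -0.0]
grip_width: 80.5
finger_force: 0.0
```

Request:
{"api": "arm_command", "payload": {
  "gripper": [50, 50, 50, 50, 50],
  "dp": [
    [0, 0.6, 0],
    [0, 1, 0],
    [0, 1, 0],
    [0, 1, 0],
    [0, 1, 0]
  ],
  "twist": [0, 0, 0, 0, 0]
}}

```text
time: 36.17
tool_pos: [476.5, 218.4, 223.9]
tcp_rot: [3.141, 0.002, -0.001]
contact_force: [-0.0, -0.3, -0.3]
grip_width: 49.9
finger_force: 0.0
```

Request:
{"api": "arm_command", "payload": {
  "gripper": [50, 50, 50, 50, 50],
  "dp": [
    [0, 1, 0],
    [0, 1, 0],
    [0, 1, 0],
    [0, 1, 0],
    [0, 1, 0]
  ],
  "twist": [0, 0, 0, 0, 0]
}}

```text
time: 36.8
tool_pos: [476.2, 93.6, 224.0]
tcp_rot: [3.141, 0.002, -0.001]
contact_force: [0.4, -0.6, 0.2]
grip_width: 49.9
finger_force: 0.0
```

Request:
{"api": "arm_command", "payload": {
  "gripper": [50, 50, 50, 50, 50],
  "dp": [
    [0, 1, 0],
    [0, 1, 0],
    [0, 1, 0],
    [0, 1, 0],
    [0, 1, 0]
  ],
  "twist": [0, 0, 0, 0, 0]
}}

```text
time: 37.42
tool_pos: [475.8, -31.1, 224.0]
tcp_rot: [-3.141, 0.002, -0.002]
contact_force: [0.1, 0.3, -0.3]
grip_width: 50.0
finger_force: 0.0
```

Request:
{"api": "arm_command", "payload": {
  "gripper": [50, 50, 50, 50, 50],
  "dp": [
    [-0.2, 1, 0],
    [-0.2, 1, 0],
    [-0.2, 1, 0],
    [-0.2, 1, 0],
    [-0.2, 1, 0]
  ],
  "twist": [0, 0, 0, 0, 0]
}}

```text
time: 38.05
tool_pos: [450.4, -155.7, 224.1]
tcp_rot: [-3.141, 0.002, -0.002]
contact_force: [0.5, 0.3, 0.2]
grip_width: 50.3
finger_force: 0.0
```

Request:
{"api": "arm_command", "payload": {
  "gripper": [50, 50, 50, 50, 50],
  "dp": [
    [-0.2, 1, 0],
    [-0.2, 1, 0],
    [-0.2, 1, 0],
    [-0.2, 1, 0],
    [-0.08, 1, 0]
  ],
  "twist": [0, 0, 0, 0, 0]
}}

```text
time: 38.67
tool_pos: [428.2, -280.5, 224.0]
tcp_rot: [-3.14, 0.002, -0.002]
contact_force: [0.2, 0.8, 0.2]
grip_width: 50.0
finger_force: 0.0
```

Request:
{"api": "arm_command", "payload": {
  "gripper": [50, 50, 50, 50, 50],
  "dp": [
    [0, 1, 0],
    [0, 1, 0],
    [0, 0, 0],
    [0, 0, 0],
    [0, 0, 0]
  ],
  "twist": [0, 0, 0, 0, 0]
}}

```text
time: 39.3
tool_pos: [429.5, -328.8, 225.1]
tcp_rot: [-3.141, 0.0, -0.0]
contact_force: [-0.3, -0.7, -0.1]
grip_width: 50.0
finger_force: 0.0
```

```bash
python3 - <<'E'
from plant import *
import cv2,numpy as np
o=get_obs(); np.save("o6.npy",o,allow_pickle=True); im=capture("wrist"); t=capture("top"); print(o["tool_pos"],o["tcp_rot"])
t=cv2.convertScaleAbs(cv2.resize(t[210:350,100:230],None,fx=2.3,fy=2.3,interpolation=2),alpha=1.6)
w=cv2.resize(im,None,fx=.75,fy=.75)
c=np.zeros((480,780,3),np.uint8); c[:360,:480]=w; c[:t.shape[0],480:480+t.shape[1]]=t[:,:300]
cv2.imwrite("pics/w6.png",c[:,:,::-1])
E
```

```text
[ 429.54283958 -328.81533     225.06407557] [-3.14114951e+00  3.62628158e-04 -3.92201304e-04]
```

View pics/w6.png

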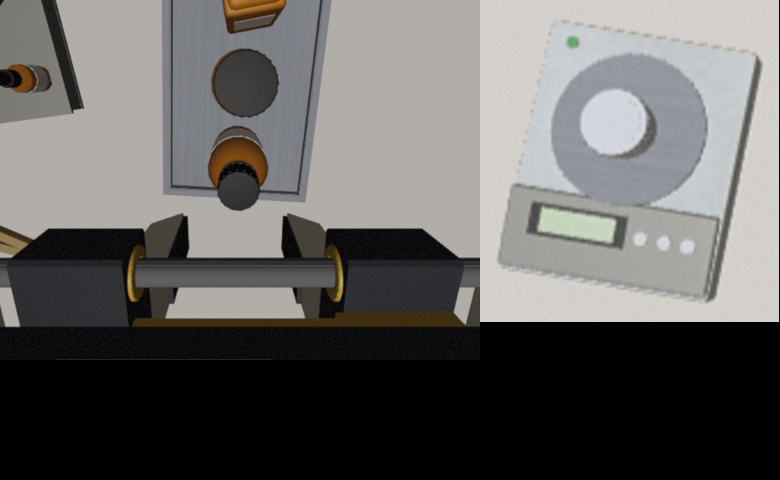

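The jar stands upright on the pan, lid centre at (613,122) in the crop. The narrow cap is at (238,191).

```bash
python3 - <<'E'
from h import *
o=np.load("o6.npy",allow_pickle=True).item()
print(top((157.8,263.0),122),wrist((317.5,254.5),159,o), wrist((326.5,110),149,o))
E
```

```text
[475.50185926 336.43367546] [ 429.26093322 -329.35952077] [ 505.273324   -333.94315376]
```

Request:
{"api": "arm_command", "payload": {
  "gripper": [50, 50, 50, 50, 50],
  "dp": [
    [0.03, 0.03, 1],
    [0, 0, 1],
    [0, 0, 1],
    [0, 0, 0.7],
    [0, 0, 0.24]
  ],
  "twist": [0, 0, 0, 0, 0]
}}

```text
time: 40.02
tool_pos: [430.3, -329.7, 125.9]
tcp_rot: [-3.14, 0.001, -0.0]
contact_force: [-0.3, 0.5, 1.0]
grip_width: 50.3
finger_force: 0.0
```

Request:
{"api": "arm_command", "payload": {
  "gripper": [50, 25, 25, 25, 25],
  "dp": [
    [0, 0, 0],
    [0, 0, 0],
    [0, 0, 0],
    [0, 0, 0],
    [0, 0, 0]
  ],
  "twist": [0, 0, 0, 0, 0]
}}

```text
time: 40.65
tool_pos: [430.8, -330.9, 127.3]
tcp_rot: [3.14, -0.001, -0.001]
contact_force: [-0.5, -0.0, 3.9]
grip_width: 30.6
finger_force: 30.0
```

Request:
{"api": "arm_command", "payload": {
  "gripper": [25, 25, 25, 25, 25],
  "dp": [
    [0, 0, 0],
    [0, 0, -0.2],
    [0, 0, -0.8],
    [0, 0, -1],
    [0, 0, -1]
  ],
  "twist": [0, 0, 0, 0, 0]
}}

```text
time: 41.28
tool_pos: [430.1, -329.9, 201.8]
tcp_rot: [-3.14, 0.002, -0.001]
contact_force: [-0.0, -0.9, -1.4]
grip_width: 30.3
finger_force: 30.0
```

Request:
{"api": "arm_command", "payload": {
  "gripper": [25, 25, 25, 25, 25],
  "dp": [
    [0, 0, -1],
    [0, -0.4, -0.4],
    [0, -1, 0],
    [0, -1, 0],
    [0.2, -1, 0]
  ],
  "twist": [0, 0, 0, 0, 0]
}}

```text
time: 41.9
tool_pos: [435.0, -243.4, 236.0]
tcp_rot: [-3.14, 0.002, -0.001]
contact_force: [0.4, 0.2, -1.7]
grip_width: 30.5
finger_force: 30.0
```

Request:
{"api": "arm_command", "payload": {
  "gripper": [25, 25, 25, 25, 25],
  "dp": [
    [0.4, -1, 0],
    [0.4, -1, 0],
    [0.4, -1, 0],
    [0.4, -1, 0],
    [0.4, -1, 0]
  ],
  "twist": [0, 0, 0, 0, 0]
}}

```text
time: 42.52
tool_pos: [485.3, -118.5, 236.0]
tcp_rot: [-3.141, 0.002, -0.0]
contact_force: [0.2, -0.1, -2.3]
grip_width: 30.2
finger_force: 30.0
```

Request:
{"api": "arm_command", "payload": {
  "gripper": [25, 25, 25, 25, 25],
  "dp": [
    [0.4, -1, 0],
    [0.4, -1, 0],
    [0.4, -1, 0],
    [0.4, -1, 0],
    [0.2, -1, 0]
  ],
  "twist": [0, 0, 0, 0, 0]
}}

```text
time: 43.15
tool_pos: [530.3, 6.3, 235.9]
tcp_rot: [-3.141, 0.002, -0.0]
contact_force: [-0.1, -1.0, -2.4]
grip_width: 30.5
finger_force: 30.0
```

Request:
{"api": "arm_command", "payload": {
  "gripper": [25, 25, 25, 25, 25],
  "dp": [
    [0.02, -1, 0],
    [0, -0.5, 0],
    [0, 0, 0],
    [0, 0, 0],
    [0, 0, 0]
  ],
  "twist": [0, 0, 0, 0, 0]
}}

```text
time: 43.78
tool_pos: [531.4, 41.2, 236.7]
tcp_rot: [3.141, 0.0, -0.002]
contact_force: [-0.3, -1.2, -3.3]
grip_width: 30.3
finger_force: 30.0
```

Request:
{"api": "arm_command", "payload": {
  "gripper": [25, 25, 25, 25, 25],
  "dp": [
    [0, -0.04, 1],
    [0, 0, 1],
    [0, 0, 1],
    [0, 0, 0.9],
    [0, 0, 0.3]
  ],
  "twist": [0, 0, 0, 0, 0]
}}

```text
time: 44.4
tool_pos: [530.7, 42.4, 130.5]
tcp_rot: [3.142, 0.002, -0.002]
contact_force: [0.4, 0.1, -1.6]
grip_width: 30.8
finger_force: 30.0
```

Request:
{"api": "arm_command", "payload": {
  "gripper": [25, 25, 25, 25, 25],
  "dp": [
    [0, 0, 0.06],
    [0, 0, 0.04],
    [0, 0, 0.03],
    [0, 0, 0],
    [0, 0, 0]
  ],
  "twist": [0, 0, 0, 0, 0]
}}

```text
time: 45.02
tool_pos: [532.0, 42.9, 129.3]
tcp_rot: [3.141, -0.002, -0.001]
contact_force: [0.8, -0.9, 3.5]
grip_width: 30.3
finger_force: 30.0
```

Request:
{"api": "arm_command", "payload": {
  "gripper": [50, 50, 50, 50, 50],
  "dp": [
    [0, 0, 0],
    [0, 0, 0],
    [0, 0, 0],
    [0, 0, -0.3],
    [0, 0, -0.7]
  ],
  "twist": [0, 0, 0, 0, 0]
}}

```text
time: 45.65
tool_pos: [530.9, 43.0, 153.4]
tcp_rot: [-3.142, 0.002, -0.001]
contact_force: [0.2, -0.2, -0.2]
grip_width: 49.8
finger_force: 0.0
```

Request:
{"api": "arm_command", "payload": {
  "gripper": [60, 60, 60, 60, 60],
  "dp": [
    [0, 0, -1],
    [0, 0, -1],
    [0, 0, -1],
    [0, 1, 0],
    [0, 1, 0]
  ],
  "twist": [0, 0, 0, 0, 0]
}}

```text
time: 46.28
tool_pos: [531.5, -7.4, 229.4]
tcp_rot: [3.141, -0.001, -0.0]
contact_force: [-0.3, -0.2, 0.6]
grip_width: 60.2
finger_force: 0.0
```

Request:
{"api": "arm_command", "payload": {
  "gripper": [60, 60, 60, 60, 60],
  "dp": [
    [-0.1, 1, 0],
    [-0.1, 1, 0],
    [-0.1, 1, 0],
    [-0.1, 1, 0],
    [-0.1, 1, 0]
  ],
  "twist": [0, 0, 0, 0, 0]
}}

```text
time: 46.9
tool_pos: [518.6, -132.9, 229.0]
tcp_rot: [3.141, -0.0, -0.001]
contact_force: [0.7, 0.5, -0.2]
grip_width: 59.9
finger_force: 0.0
```

Request:
{"api": "arm_command", "payload": {
  "gripper": [60, 60, 60, 60, 60],
  "dp": [
    [-0.1, 1, 0],
    [-0.1, 1, 0],
    [-0.1, 1, 0],
    [-0.1, 1, 0],
    [-0.1, 1, 0]
  ],
  "twist": [0, 0, 0, 0, 0]
}}

```text
time: 47.52
tool_pos: [506.0, -257.8, 229.0]
tcp_rot: [3.141, -0.0, -0.001]
contact_force: [-0.4, -0.3, 0.6]
grip_width: 60.3
finger_force: 0.0
```

Request:
{"api": "arm_command", "payload": {
  "gripper": [60, 60, 60, 60, 60],
  "dp": [
    [0, 1, 0],
    [0, 1, 0],
    [0, 1, 0],
    [0, 0.05, 0],
    [0, 0, 0]
  ],
  "twist": [0, 0, 0, 0, 0]
}}

```text
time: 48.15
tool_pos: [506.0, -332.9, 228.4]
tcp_rot: [-3.141, 0.0, -0.001]
contact_force: [-0.1, 0.0, -0.4]
grip_width: 60.3
finger_force: 0.0
```

```bash
python3 - <<'E'
from plant import *
import cv2,numpy as np
o=get_obs(); np.save("o7.npy",o,allow_pickle=True); im=capture("wrist"); t=capture("top"); print(o["tool_pos"],o["tcp_rot"])
t=cv2.convertScaleAbs(cv2.resize(t[165:295,250:395],None,fx=2,fy=2,interpolation=2),alpha=1.6)
w=cv2.resize(im,None,fx=.75,fy=.75)
c=np.zeros((480,780,3),np.uint8); c[:360,:480]=w; c[:t.shape[0],480:480+t.shape[1]]=t[:,:300]
cv2.imwrite("pics/w7.png",c[:,:,::-1])
E
```

```text
[ 505.97883114 -332.93373772  228.41100985] [-3.14104832e+00  1.67176334e-04 -1.23337147e-03]
```

View pics/w7.png

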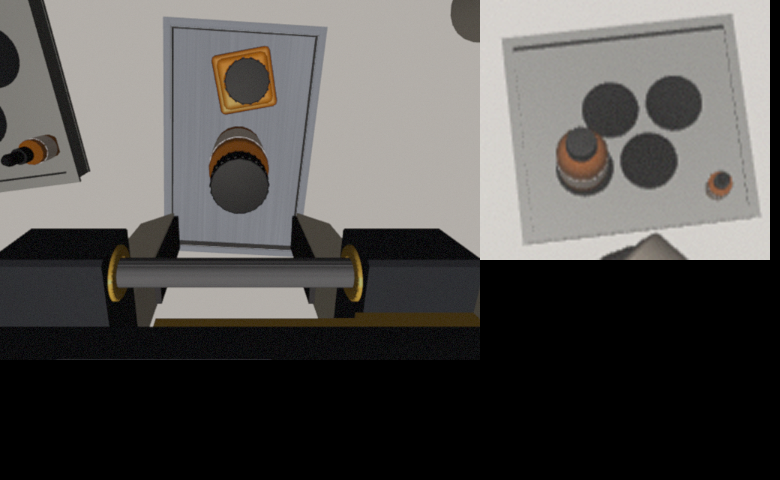

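The narrow bottle stands upright on its pad. The wide cap, at (239,185), is centred under the fingers.

Request:
{"api": "arm_command", "payload": {
  "gripper": [60, 60, 60, 60, 60],
  "dp": [
    [0, 0.05, 1],
    [0, 0, 1],
    [0, 0, 1],
    [0, 0, 1],
    [0, 0, 0.36]
  ],
  "twist": [0, 0, 0, 0, 0]
}}

```text
time: 48.88
tool_pos: [505.6, -333.3, 118.2]
tcp_rot: [-3.14, 0.002, -0.0]
contact_force: [-0.2, 0.3, -0.7]
grip_width: 59.9
finger_force: 0.0
```

Request:
{"api": "arm_command", "payload": {
  "gripper": [60, 40, 40, 40, 40],
  "dp": [
    [0, 0, 0],
    [0, 0, 0],
    [0, 0, 0],
    [0, 0, 0],
    [0, 0, 0]
  ],
  "twist": [0, 0, 0, 0, 0]
}}

```text
time: 49.5
tool_pos: [506.5, -335.1, 120.5]
tcp_rot: [3.14, -0.002, -0.001]
contact_force: [-0.1, -0.2, 6.9]
grip_width: 45.4
finger_force: 30.0
```

Request:
{"api": "arm_command", "payload": {
  "gripper": [40, 40, 40, 40, 40],
  "dp": [
    [0, 0, 0],
    [0, 0, -0.2],
    [0, 0, -0.8],
    [0, 0, -1],
    [0, 0, -1]
  ],
  "twist": [0, 0, 0, 0, 0]
}}

```text
time: 50.12
tool_pos: [505.5, -334.1, 194.5]
tcp_rot: [-3.14, 0.002, -0.001]
contact_force: [0.4, 0.7, -1.5]
grip_width: 45.2
finger_force: 30.0
```

Request:
{"api": "arm_command", "payload": {
  "gripper": [40, 40, 40, 40, 40],
  "dp": [
    [0, 0, -1],
    [0, -0.14, -0.4],
    [0, -1, 0],
    [0, -1, 0],
    [0.2, -1, 0]
  ],
  "twist": [0, 0, 0, 0, 0]
}}

```text
time: 50.75
tool_pos: [510.4, -254.7, 228.4]
tcp_rot: [-3.14, 0.002, -0.001]
contact_force: [0.7, 0.6, -1.6]
grip_width: 45.9
finger_force: 30.0
```

Request:
{"api": "arm_command", "payload": {
  "gripper": [40, 40, 40, 40, 40],
  "dp": [
    [0.2, -1, 0],
    [0.2, -1, 0],
    [0.2, -1, 0],
    [0.2, -1, 0],
    [0.2, -1, 0]
  ],
  "twist": [0, 0, 0, 0, 0]
}}

```text
time: 51.38
tool_pos: [535.7, -129.8, 228.4]
tcp_rot: [-3.141, 0.002, -0.001]
contact_force: [-0.1, -0.3, -2.2]
grip_width: 45.0
finger_force: 30.0
```

Request:
{"api": "arm_command", "payload": {
  "gripper": [40, 40, 40, 40, 40],
  "dp": [
    [0.18, -1, 0],
    [0, -1, 0],
    [0, -1, 0],
    [0, -0.7, 0],
    [0, -0.3, 0]
  ],
  "twist": [0, 0, 0, 0, 0]
}}

```text
time: 52.0
tool_pos: [540.5, -30.2, 229.0]
tcp_rot: [-3.142, 0.001, -0.0]
contact_force: [-0.3, -0.9, -2.3]
grip_width: 45.3
finger_force: 30.0
```

Request:
{"api": "arm_command", "payload": {
  "gripper": [40, 40, 40, 40, 40],
  "dp": [
    [0, 0, 0],
    [0, 0, 0],
    [0, 0, 0.5],
    [0, 0, 1],
    [0, 0, 1]
  ],
  "twist": [0, 0, 0, 0, 0]
}}

```text
time: 52.62
tool_pos: [540.5, -31.5, 165.5]
tcp_rot: [3.142, 0.0, -0.002]
contact_force: [-0.2, 0.2, -2.0]
grip_width: 45.7
finger_force: 30.0
```

Request:
{"api": "arm_command", "payload": {
  "gripper": [40, 40, 40, 40, 40],
  "dp": [
    [0, 0, 1],
    [0, 0, 0.5],
    [0, 0, 0.2],
    [0, 0, 0],
    [0, 0, 0]
  ],
  "twist": [0, 0, 0, 0, 0]
}}

```text
time: 53.25
tool_pos: [541.4, -31.2, 125.3]
tcp_rot: [3.141, -0.002, -0.001]
contact_force: [-0.7, 0.4, -1.1]
grip_width: 45.3
finger_force: 30.0
```

Request:
{"api": "arm_command", "payload": {
  "gripper": [40, 40, 40, 40, 40],
  "dp": [
    [0, 0, 0.06],
    [0, 0, 0.04],
    [0, 0, 0.03],
    [0, 0, 0],
    [0, 0, 0]
  ],
  "twist": [0, 0, 0, 0, 0]
}}

```text
time: 53.88
tool_pos: [541.5, -31.2, 122.5]
tcp_rot: [3.141, -0.002, -0.001]
contact_force: [-0.6, -0.4, 6.4]
grip_width: 45.6
finger_force: 30.0
```

Request:
{"api": "arm_command", "payload": {
  "gripper": [58, 58, 58, 58, 58],
  "dp": [
    [0, 0, 0],
    [0, 0, 0],
    [0, 0, 0],
    [0, 0, -0.3],
    [0, 0, -0.9]
  ],
  "twist": [0, 0, 0, 0, 0]
}}

```text
time: 54.5
tool_pos: [540.2, -31.0, 150.9]
tcp_rot: [-3.141, 0.002, -0.001]
contact_force: [0.0, 0.2, -0.2]
grip_width: 57.6
finger_force: 0.0
```

Request:
{"api": "arm_command", "payload": {
  "gripper": [58, 58, 50, 50, 50],
  "dp": [
    [0, 0, -1],
    [0, 0, -1],
    [0, 0, -1],
    [0, 1, 0],
    [0, 1, 0]
  ],
  "twist": [0, 0, 0, 0, 0]
}}

```text
time: 55.12
tool_pos: [540.9, -81.5, 227.2]
tcp_rot: [3.141, -0.001, -0.0]
contact_force: [-0.4, -0.1, 0.2]
grip_width: 50.3
finger_force: 0.0
```

Request:
{"api": "arm_command", "payload": {
  "gripper": [50, 50, 50, 50, 50],
  "dp": [
    [0.2, 1, 0],
    [0.2, 1, 0],
    [0.2, 1, 0],
    [0.2, 1, 0],
    [0.2, 1, 0]
  ],
  "twist": [0, 0, 0, 0, 0]
}}

```text
time: 55.75
tool_pos: [565.9, -207.3, 226.5]
tcp_rot: [3.141, -0.0, -0.001]
contact_force: [0.4, 0.3, -0.2]
grip_width: 50.2
finger_force: 0.0
```

Request:
{"api": "arm_command", "payload": {
  "gripper": [50, 50, 50, 50, 50],
  "dp": [
    [0.2, 1, 0],
    [0.2, 1, 0],
    [0.24, 1, 0],
    [0, 1, 0],
    [0, 1, 0]
  ],
  "twist": [0, 0, 0, 0, 0]
}}

```text
time: 56.38
tool_pos: [581.5, -332.3, 226.3]
tcp_rot: [3.142, 0.0, -0.001]
contact_force: [0.7, -0.7, 1.1]
grip_width: 50.0
finger_force: 0.0
```

Request:
{"api": "arm_command", "payload": {
  "gripper": [50, 50, 50, 50, 50],
  "dp": [
    [0, 0.35, 0],
    [0, 0, 0],
    [0, 0, 0],
    [0, 0, 0],
    [0, 0, 0]
  ],
  "twist": [0, 0, 0, 0, 0]
}}

```text
time: 57.0
tool_pos: [581.7, -339.3, 226.5]
tcp_rot: [3.141, -0.0, -0.0]
contact_force: [0.3, -0.3, -0.8]
grip_width: 50.3
finger_force: 0.0
```

```bash
python3 - <<'E'
from plant import *
import cv2,numpy as np
o=get_obs(); np.save("o8.npy",o,allow_pickle=True); im=capture("wrist"); t=capture("top"); print(o["tool_pos"],o["tcp_rot"])
t=cv2.convertScaleAbs(cv2.resize(t[165:295,250:395],None,fx=2,fy=2,interpolation=2),alpha=1.6)
w=cv2.resize(im,None,fx=.75,fy=.75)
c=np.zeros((480,780,3),np.uint8); c[:360,:480]=w; c[:t.shape[0],480:480+t.shape[1]]=t[:,:300]
cv2.imwrite("pics/w8.png",c[:,:,::-1])
E
```

```text
[ 581.66839591 -339.28192159  226.47668603] [ 3.14140452e+00 -2.01527729e-04 -3.09041685e-04]
```

View pics/w8.png

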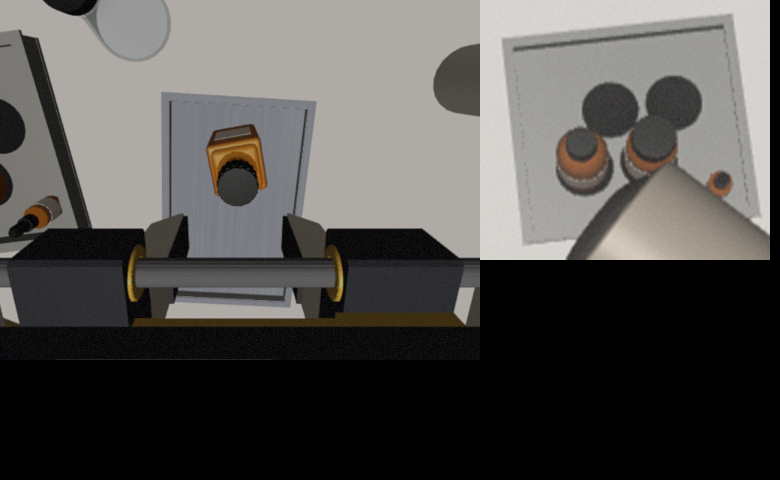

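The wide bottle is upright on its pad. The square cap, at (238,186), is centred under the fingers.

Request:
{"api": "arm_command", "payload": {
  "gripper": [50, 50, 50, 50, 50],
  "dp": [
    [0.02, 0.02, 1],
    [0, 0, 1],
    [0, 0, 1],
    [0, 0, 0.8],
    [0, 0, 0.22]
  ],
  "twist": [0, 0, 0, 0, 0]
}}

```text
time: 57.72
tool_pos: [581.4, -339.9, 124.2]
tcp_rot: [-3.14, 0.002, -0.001]
contact_force: [0.0, 0.4, -0.0]
grip_width: 50.1
finger_force: 0.0
```

Request:
{"api": "arm_command", "payload": {
  "gripper": [50, 25, 25, 25, 25],
  "dp": [
    [0, 0, 0],
    [0, 0, 0],
    [0, 0, 0],
    [0, 0, 0],
    [0, 0, 0]
  ],
  "twist": [0, 0, 0, 0, 0]
}}

```text
time: 58.35
tool_pos: [582.3, -340.7, 126.5]
tcp_rot: [3.14, -0.001, -0.001]
contact_force: [-0.2, -0.4, 2.8]
grip_width: 30.4
finger_force: 30.0
```

Request:
{"api": "arm_command", "payload": {
  "gripper": [25, 25, 25, 25, 25],
  "dp": [
    [0, 0, 0],
    [0, 0, -0.2],
    [0, 0, -0.8],
    [0, 0, -1],
    [0, 0, -1]
  ],
  "twist": [0, 0, 0, 0, 0]
}}

```text
time: 58.98
tool_pos: [581.6, -339.9, 200.5]
tcp_rot: [-3.14, 0.002, -0.001]
contact_force: [0.8, -0.3, -2.0]
grip_width: 30.5
finger_force: 30.0
```

Request:
{"api": "arm_command", "payload": {
  "gripper": [25, 25, 25, 25, 25],
  "dp": [
    [0, 0, -1],
    [0, -0.5, -0.4],
    [0.1, -1, 0],
    [0.1, -1, 0],
    [0.1, -1, 0]
  ],
  "twist": [0, 0, 0, 0, 0]
}}

```text
time: 59.6
tool_pos: [589.5, -250.0, 234.7]
tcp_rot: [-3.14, 0.002, 0.0]
contact_force: [0.1, 0.8, -2.7]
grip_width: 30.2
finger_force: 30.0
```

Request:
{"api": "arm_command", "payload": {
  "gripper": [25, 25, 25, 25, 25],
  "dp": [
    [0.1, -1, 0],
    [0.1, -1, 0],
    [0.2, -1, 0],
    [0.2, -1, 0],
    [0.14, -1, 0]
  ],
  "twist": [0, 0, 0, 0, 0]
}}

```text
time: 60.22
tool_pos: [608.4, -126.1, 235.7]
tcp_rot: [3.142, -0.0, -0.001]
contact_force: [0.0, -0.2, -1.2]
grip_width: 30.2
finger_force: 30.0
```

Request:
{"api": "arm_command", "payload": {
  "gripper": [25, 25, 25, 25, 25],
  "dp": [
    [0, -1, 0],
    [0, -1, 0],
    [0, -0.6, 0],
    [0, -0.12, 0],
    [0, 0, 0]
  ],
  "twist": [0, 0, 0, 0, 0]
}}

```text
time: 60.85
tool_pos: [608.3, -60.2, 235.7]
tcp_rot: [3.141, -0.0, -0.001]
contact_force: [0.4, -0.1, -2.1]
grip_width: 30.5
finger_force: 30.0
```

Request:
{"api": "arm_command", "payload": {
  "gripper": [25, 25, 25, 25, 25],
  "dp": [
    [0, 0, 0],
    [0, 0, 0.5],
    [0, 0, 1],
    [0, 0, 1],
    [0, 0, 1]
  ],
  "twist": [0, 0, 0, 0, 0]
}}

```text
time: 61.48
tool_pos: [607.8, -60.3, 146.4]
tcp_rot: [-3.142, 0.001, -0.002]
contact_force: [-0.2, -0.2, -1.0]
grip_width: 30.3
finger_force: 30.0
```

Request:
{"api": "arm_command", "payload": {
  "gripper": [25, 25, 25, 25, 25],
  "dp": [
    [0, 0, 0.5],
    [0, 0, 0.2],
    [0, 0, 0.06],
    [0, 0, 0.04],
    [0, 0, 0]
  ],
  "twist": [0, 0, 0, 0, 0]
}}

```text
time: 62.1
tool_pos: [608.6, -59.9, 128.8]
tcp_rot: [3.141, -0.001, -0.001]
contact_force: [1.0, -0.8, -3.1]
grip_width: 29.8
finger_force: 30.0
```

Request:
{"api": "arm_command", "payload": {
  "gripper": [25, 25, 25, 25, 25],
  "dp": [
    [0, 0, 0.02],
    [0, 0, 0.01],
    [0, 0, 0],
    [0, 0, 0],
    [0, 0, 0]
  ],
  "twist": [0, 0, 0, 0, 0]
}}

```text
time: 62.72
tool_pos: [608.8, -60.1, 128.5]
tcp_rot: [3.141, -0.002, -0.001]
contact_force: [-1.1, 0.0, 6.3]
grip_width: 30.2
finger_force: 30.0
```

Contact made. Now I'll release, rise and back away towards the steel tray, then look.

Request:
{"api": "arm_command", "payload": {
  "gripper": [48, 48, 48, 48, 48],
  "dp": [
    [0, 0, 0],
    [0, 0, 0],
    [0, 0, 0],
    [0, 0, -0.3],
    [0, 0, -0.7]
  ],
  "twist": [0, 0, 0, 0, 0]
}}

```text
time: 63.35
tool_pos: [607.9, -59.8, 152.3]
tcp_rot: [-3.141, 0.002, -0.001]
contact_force: [-0.1, -0.3, -0.6]
grip_width: 48.4
finger_force: 0.0
```

Request:
{"api": "arm_command", "payload": {
  "gripper": [48, 48, 48, 48, 48],
  "dp": [
    [0, 0, -1],
    [0, 0, -1],
    [0, 0, -1],
    [0, 1, -1],
    [0, 1, 0]
  ],
  "twist": [0, 0, 0, 0, 0]
}}

```text
time: 63.98
tool_pos: [609.3, -110.5, 255.7]
tcp_rot: [3.14, -0.005, -0.0]
contact_force: [0.8, -0.2, -0.2]
grip_width: 47.9
finger_force: 0.0
```

Request:
{"api": "arm_command", "payload": {
  "gripper": [48, 48, 48, 48, 48],
  "dp": [
    [-0.5, 1, 0],
    [-0.5, 1, 0],
    [-0.5, 1, 0],
    [-0.5, 1, 0],
    [-0.5, 1, 0]
  ],
  "twist": [0, 0, 0, 0, 0]
}}

```text
time: 64.6
tool_pos: [545.2, -235.6, 253.1]
tcp_rot: [3.141, -0.001, -0.001]
contact_force: [-0.4, -0.7, -0.2]
grip_width: 47.8
finger_force: 0.0
```

Request:
{"api": "arm_command", "payload": {
  "gripper": [48, 48, 48, 48, 48],
  "dp": [
    [-0.5, 1, 0],
    [-0.5, 1, 0],
    [-0.5, 1, 0],
    [-0.5, 1, 0],
    [0, 0, 0]
  ],
  "twist": [0, 0, 0, 0, 0]
}}

```text
time: 65.22
tool_pos: [494.7, -336.3, 252.8]
tcp_rot: [3.141, -0.0, -0.004]
contact_force: [0.3, 0.8, 0.9]
grip_width: 47.8
finger_force: 0.0
```

```bash
python3 - <<'E'
from plant import *
import cv2,numpy as np
t=capture("top"); s=capture("side")
t=cv2.convertScaleAbs(cv2.resize(t[140:350,100:395],None,fx=1.35,fy=1.35,interpolation=2),alpha=1.6)
s=cv2.resize(s,(400,300))
c=np.zeros((300,800,3),np.uint8); c[:t.shape[0],:t.shape[1]]=t[:300]; c[:,400:]=s
cv2.imwrite("pics/fin.png",c[:,:,::-1])
E
```

```text
(no output)
```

View pics/fin.png

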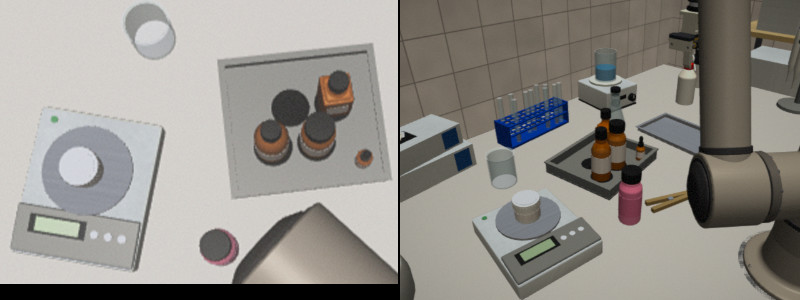

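The bottles stand upright on their own pads at (270,140), (318,135) and (337,95). The jar is centred on the pan at (78,167), and the dropper bottle, flask and beaker are untouched. Handing in.

```bash
python3 -c "
from plant import *
print(close_job())"
```

```text
the job is handed in; nothing more can be done
None
```

The job is handed in at about 65 s of the 134 s allowed: the jar is in the middle of the balance pan, all three bottles are upright on their own pads, and the dropper bottle, flask and beaker look undisturbed in the last pictures.

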